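# Set and lock the stop of a bearing width gauge

### The arm

A 6-joint arm with a two-finger parallel gripper is mounted at the origin on the work surface. World frame = base frame: x ahead of the robot, y to its left, z up, the work surface at z = 0. Lengths are in m, angles in rad, forces in N, time in s.
With the tool pointing down it reaches from about 0.3 to 0.875 m from the base axis. Payload 6.4 kg.
Tool frame: the origin (TCP) lies at the very end of the fingers, on their centre line; the grasp point (between the pads) lies ctrl.grip_point_offset behind it (ctrl.grip_point_offset is the distance from the TCP to the grasp point, in m); z points along the fingers, x is the direction in which the jaws open and shut, and the axes are right-handed (so a half turn about z gives the same grasp; the last joint's range is limited). The gripper opens to 85 mm and grips with 20 to 120 N. Pads are 22 mm wide; open, the fingers measure 114 mm over their backs; the gripper's body (76 mm by 85 mm) begins 54 mm behind the grasp point. The pads swing forward as they close: fully open they stand 13 mm farther back than shut.
Start: joints at [-1.376, 0.181, 1.607, -0, 1.354, -0.206], TCP at [0.224, -0.529, 0.231] pointing down, gripper open.
Joint ranges: [-2.99, 2.99], [-0.89, 2.07], [0.3, 2.58], [-1.14, 4.28], [0, 2.63], [-3.12, 3.12]. Speed limits (rad/s): [2.57, 2.57, 3.01, 3.14, 3.14, 3.14].

### API

Orientations are given as a unit quaternion [w, x, y, z].
In Python, from bench import get_obs, viewer, workorder, ctrl gives the robot as it stands. The module is installed in compiled form; this text tells all that it offers.
- The arm moves only by the tool move_arm, never from a script. Its argument "increments" is a list of rows, each an object of numbers: "tx", "ty", "tz": the shift along the tool's x, y, z in m; "turn": the turn about the tool's z in degrees. A call has 1 to 20 rows; each row is the pose to reach, as a shift and turn from the pose commanded when the call began, along the tool's axes at that moment; what a row does not reach only later rows make up. A row lasts 1/12 s, in which the tool goes at most 41.7 mm and 7.16 degrees, less where a joint would pass 70% of its speed; a pose out of reach is approached as far as the arm can. A call with a gripper value outside its range is refused whole. "gripper" is the opening, from 0 (shut) to 1 (fully open), set as the call begins (left out, the last holds). The fingers move at their own pace and stop on an object; the grip force is fixed at half the most. Time passes only in rows, so rows that repeat a pose let the fingers close. It gives the time, the measured TCP pose, the force and the opening at its end, in the units of the state.
- get_obs(): the state, without advancing time (a new reading comes with each control period).
- viewer.camera(name): name is "side" or "top"; returns (picture, depth): 384x512x3 uint8, red, green, blue; 384x512 float32, m along the optical axis (not along the pixel's ray), 0 where there is no reading.
- viewer.get_calibration(name): a dict with "intrinsics" (3x3 intrinsics, pixels), "origin" and "attitude" of the camera in the world. Camera axes: x right, y up, looking along -z (the intrinsics and any distortion apply to the point x, -y, -z); pixel columns grow to the right and rows downward; lengths in m; the calibration is good to about 2 mm. A picture is of the moment at which its call begins. get_calibration takes no time and is no camera call.
- workorder.hand_in(): hands the job in, once; it reports no verdict.
The state is a dict: "time_s": time; "q": joint angles; "dq": joint speeds; "joint_efforts": joint torques, N m; "eef_pos": TCP position; "eef_rot": TCP orientation; "wrist_force": force on the tool from outside, world axes, zero at the start; "torque": the same for the moment, N m; "opening": opening from 0.0 (shut) to 1.0 (fully open).
Only numpy, scipy, OpenCV 4.12 (cv2) and the standard library are available. Lean on these libraries where they do the work, as an engineer would, in place of code of your own. Each camera call takes 0.05 s, during which the arm holds its last target.

### The job

A sample bearing is sitting in the stop gauge on the goods-in bench. Turn the gauge's black knob clockwise until the foot presses lightly on the bearing (about 12 N: you feel it come up against the bearing, no harder), then turn the brass lock ring clockwise down onto the arm and tighten it firmly by hand (about 0.6 N m, never wrenched), so that the setting stays. Leave the bearing in place and the other things on the bench alone.

Things in the scene. Friction and masses are not known exactly. Their poses are not given: they have to be found in the camera images.
- gauge: Stop gauge for bearing widths, fixed to the bench: green base plate 200 x 124 x 22 mm, on it a round steel anvil 80 mm across (top 34 mm above the bench), behind it a steel column 32 mm thick, its axis 95 mm from the spindle's, its top 150 mm above the bench. Origin on the bench, exactly under the vertical axis that spindle, foot, knob, ring and anvil share; x points to the column, z up.
- gauge_arm: Grey arm of the gauge, fixed on the column, 36 mm thick, 64 mm across around the spindle; origin and axes as the gauge's. Its flat top is 128 mm above the bench; fingertips must not go lower. On it, round the spindle, lie steel shim washers 46 mm across, the seat of the lock ring: a stack 1 to 4.5 mm high, different each time and not measured. The column's last 22 mm also stand above the arm.
- stop_spindle: Steel screw spindle 24 mm thick, one turning piece with the black knob on top; carries the foot. Origin on its axis, 73 mm above the foot's underside (foot unloaded), z up. Steep right-hand thread: clockwise from above lowers it 4 mm per radian, anticlockwise raises it. Running torque 0.08 N m, plus about 0.015 N m for each newton the foot presses (0.25 N m at 12 N). It stays where left.
- foot: Round white foot 56 mm across, 8 mm thick, at the lower end of the spindle, turning with it; origin at the centre of its underside. 2 to 6.5 mm above the bearing at the start. Backed by a stiff spring, 20 N per mm. The finished setting presses on the bearing with 5 to 22 N (aim for 12); above 40 N harms the bearing.
- knob (a point): Centre of the black fluted round knob on top of the spindle, 36 mm across, 26 mm tall, axis vertical; the point is on the axis at half its height, 52 mm above the spindle's origin. May be gripped across any diameter; it sinks 4 mm per radian as it is turned clockwise, and so must the hand. Its underside is 8 to 12 mm above the ring's top at the start.
- lock_ring: Brass knurled lock ring (jam nut) on the spindle's thread between arm and knob, 54 mm across, 17 mm tall. Origin on the axis at its underside, z up. It turns along with the knob; turned by itself it runs down the thread 4 mm per radian clockwise (drag 0.02 N m), the spindle staying still, until it meets the shims on the arm. Once the foot is on the bearing it is 5 to 10 mm above the arm's top.
- ring (a point): Centre of the lock ring's knurled gripping face (54 mm across, from 7.5 mm below to 7.5 mm above this point), on the axis 9.5 mm above the ring's underside. Once seated, its torque climbs steeply, within some 0.1 rad: 0.012 N m per newton of clamping. Tight is 25 N or more (aim for 0.6 N m), over 90 N is overtightened. It holds by itself. The knob's top is 41 to 54 mm above this point.
- sample_bearing: Steel ball bearing with black seals, 62 mm across, 30 mm bore, 17 mm thick, lying flat on the anvil under the foot, centred to 2 mm. Origin at the centre of its underside, z up. Loose, about 0.2 kg. It may be turned a little by the foot.
- spare_bearing: Loose ball bearing, 52 mm across, 15 mm thick, on the bench left of the gauge; leave alone. Origin at the centre of its underside.
- hook_spanner: Dark steel hook spanner, about 190 mm long, flat on the bench right of the gauge; leave alone. Origin in the middle of its shank, underside.
- small_bearing: Loose ball bearing, 40 mm across, 12 mm thick, on the left of the bench; leave alone.
- caliper: Digital caliper 235 mm long, flat on the right of the bench; leave alone.
- marker_pen: Marker pen 130 mm long, on the left of the bench; leave alone.
- blue_carton: White bearing carton with a blue band, 85 x 85 x 42 mm, on the left of the bench; leave alone.
- white_carton: White bearing carton with a grey band, 70 x 70 x 30 mm, on the right of the bench; leave alone.
- oil_bottle: Clear oil bottle with a yellow cap, 52 mm across, 130 mm tall, on the right of the bench; leave alone.

How it is judged:
By the outcome, as a careful person would: the job done as asked, in the order asked, and still so for the second after the job is handed in, with the robot touching nothing.
It also fails if it takes over 72 s, if anything falls off the work surface, if the arm or the gripper's body presses on something with over 40 N, if the wrist force passes 120 N, or if a joint passes its speed limit or range.

## Working session

There is one attempt and no reset: what is moved stays moved. The work goes in short steps, Python scripts to look and compute and a tool call to move; the robot and the scene stay as the last step left them, time stands still between calls to the robot, and variables do not carry over. Pictures are saved under pics/ and viewed, and the job is handed in when it is done.

Besides the shell and the picture viewer there is one more tool, called after "Request:" by a JSON object that holds its "method" and its "body", one argument or row to a line. move_arm: Moves the arm, as the interface text tells. Its arguments: {"type":"object","properties":{"increments":{"type":"array"},"gripper":{"type":"number"}},"required":["increments"]}

```bash
mkdir -p pics; python3 - <<'E'
from bench import get_obs, viewer, workorder, ctrl
import cv2, numpy as np
print(get_obs()); print(ctrl.grip_point_offset)
for n in ("side","top"):
    c=viewer.get_calibration(n); print(n,c)
    p,d=viewer.camera(n); cv2.imwrite(f"pics/{n}0.png",p[:,:,::-1]); np.savez(f"pics/{n}0.npz",p=p,d=d)
E
```

```text
{'time_s': 0.0, 'q': array([-1.37630773e+00,  1.81510398e-01,  1.60801764e+00,  3.86352046e-05,
        1.35378542e+00, -2.06327620e-01]), 'dq': array([-4.85512152e-04,  1.62000009e-05, -2.75688813e-04,  1.69157760e-03,
        6.39680330e-04, -1.35119413e-03]), 'joint_efforts': array([-1.94335407e-03, -4.44874084e+01, -3.51339304e+01, -5.39960238e-04,
        9.21019411e-03,  1.84201940e-05]), 'eef_pos': array([ 0.22425237, -0.52887245,  0.23039672]), 'eef_rot': array([-6.25243093e-04,  8.33714962e-01, -5.52194369e-01, -5.91367416e-04]), 'wrist_force': array([-0.11853201,  0.36731452,  0.04395214]), 'torque': array([-0.02812347,  0.00536586,  0.00444384]), 'opening': 0.9997718140331691}
0.0187
side {'intrinsics': array([[386.44987698,   0.        , 262.63640965],
       [  0.        , 386.44987698, 191.81375746],
       [  0.        ,   0.        ,   1.        ]]), 'origin': array([0.14165145, 0.65723443, 1.02299822]), 'attitude': array([-0.1879107 , -0.06809737,  0.34650878,  0.9165064 ])}
top {'intrinsics': array([[491.22451898,   0.        , 255.05655359],
       [  0.        , 491.22451898, 196.33001113],
       [  0.        ,   0.        ,   1.        ]]), 'origin': array([ 0.32241685, -0.06124132,  1.61998341]), 'attitude': array([ 0.706824  ,  0.03554485, -0.01946048, -0.70622779])}
```

View pics/side0.png

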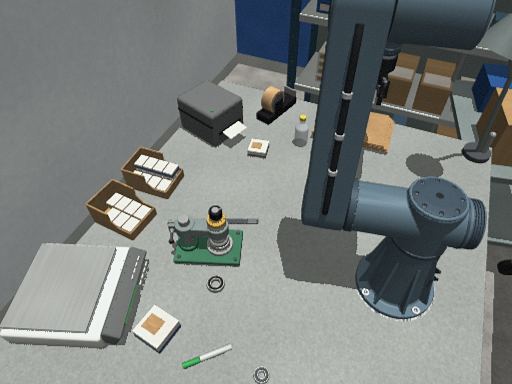

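View pics/top0.png

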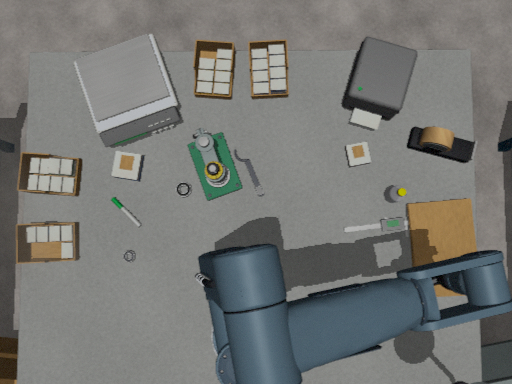

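The side view shows the knob at about (215,212) over the brass ring at about (215,222), with the column at about (184,220). The top view shows the knob at about (214,169) and the column at about (205,141). Next I'll zoom in and measure.

```bash
cat > h.py <<'E'
import numpy as np, cv2
from scipy.spatial.transform import Rotation as R
from bench import get_obs, viewer, ctrl
def cal(n):
    c=viewer.get_calibration(n); q=np.array(c["attitude"]); return c["intrinsics"],np.array(c["origin"]),R.from_quat(q[[1,2,3,0]]).as_matrix()
def ray(n,u,v):
    K,o,M=cal(n); d=np.array([(u-K[0,2])/K[0,0],-(v-K[1,2])/K[1,1],-1.]); return o,M@d
def plane(n,u,v,z):
    o,d=ray(n,u,v); return o+d*(z-o[2])/d[2]
def cloud(n,d):
    K,o,M=cal(n); v,u=np.mgrid[0:d.shape[0],0:d.shape[1]]
    P=np.stack([(u-K[0,2])/K[0,0]*d,-(v-K[1,2])/K[1,1]*d,-d],-1)
    return P@M.T+o
def proj(n,X):
    K,o,M=cal(n); p=(np.asarray(X)-o)@M; return K[0,0]*p[...,0]/-p[...,2]+K[0,2], K[1,1]*-p[...,1]/-p[...,2]+K[1,2]
E
python3 - <<'E'
from h import *
for n,b in (("top",(180,120,260,210)),("side",(155,190,265,275))):
    f=np.load(f"pics/{n}0.npz");p,d=f["p"],f["d"];x0,y0,x1,y1=b
    cv2.imwrite(f"pics/{n}0z.png",cv2.resize(p[y0:y1,x0:x1,::-1],None,fx=6,fy=6,interpolation=cv2.INTER_NEAREST))
    C=cloud(n,d)
    hsv=cv2.cvtColor(p,cv2.COLOR_RGB2HSV)
    m=np.zeros(d.shape,bool);m[y0:y1,x0:x1]=1
    for lo,hi in ((0.015,0.03),(0.12,0.14),(0.14,0.155),(0.155,0.165),(0.165,.175),(.175,.185),(.185,.195),(.195,.21)):
        k=m&(C[...,2]>lo)&(C[...,2]<hi)
        if k.any(): 
            v,u=np.nonzero(k); print(n,lo,k.sum(),C[k].mean(0).round(4),np.median(C[k],0).round(4),u.mean(),v.mean())
    brass=m&(hsv[...,0]>15)&(hsv[...,0]<35)&(hsv[...,1]>110); print("brass",brass.sum(),np.percentile(C[brass],[5,50,95],axis=0).round(4))
    g=m&(hsv[...,0]>55)&(hsv[...,0]<95)&(hsv[...,1]>100)
    cs,_=cv2.findContours(g.astype(np.uint8),0,2); c=cv2.convexHull(np.vstack(cs)); r=cv2.minAreaRect(c)
    print("green",np.array([plane(n,*q,0.022)[:2] for q in cv2.boxPoints(r)]).round(4), plane(n,*r[0],.022))
E
```

```text
top 0.015 1312 [0.5365 0.106  0.0218] [0.5353 0.0954 0.0218] 215.31631097560975 169.22560975609755
top 0.12 477 [0.5761 0.1172 0.1274] [0.5785 0.1177 0.1273] 208.25157232704402 151.8595387840671
top 0.14 130 [0.5676 0.1143 0.1502] [0.5966 0.1213 0.1508] 208.27692307692308 153.4
top 0.155 85 [0.5214 0.0964 0.1578] [0.5099 0.0922 0.1571] 213.8 168.1764705882353
top 0.165 6 [0.5075 0.0872 0.1714] [0.5051 0.0838 0.1711] 216.33333333333334 172.16666666666666
top 0.175 7 [0.5105 0.0841 0.1786] [0.5044 0.0843 0.1783] 217.14285714285714 170.85714285714286
top 0.185 65 [0.5155 0.0955 0.1923] [0.5168 0.0948 0.1926] 212.8 168.55384615384617
top 0.195 56 [0.5155 0.0969 0.1975] [0.515  0.0974 0.1968] 212.14285714285714 168.32142857142858
brass 141 [[0.4927 0.0745 0.1481]
 [0.5087 0.0898 0.1565]
 [0.5397 0.1231 0.189 ]]
green [[0.6201 0.2002]
 [0.6618 0.086 ]
 [0.4769 0.0183]
 [0.4356 0.1314]] [0.54814107 0.1088469  0.022     ]
side 0.015 1247 [0.5423 0.1214 0.0214] [0.5367 0.1337 0.0213] 209.00080192461908 248.99679230152367
side 0.12 550 [0.5694 0.1235 0.1268] [0.5741 0.1235 0.1267] 196.56 225.73090909090908
side 0.14 177 [0.5619 0.1207 0.1491] [0.5944 0.1214 0.1494] 198.4689265536723 221.1581920903955
side 0.155 102 [0.514  0.1028 0.1571] [0.5099 0.106  0.1567] 216.1764705882353 220.12745098039215
side 0.165 10 [0.5119 0.1081 0.172 ] [0.5111 0.1097 0.1722] 215.5 218.5
side 0.175 33 [0.5131 0.1078 0.1798] [0.5113 0.1108 0.1794] 214.93939393939394 216.57575757575756
side 0.185 98 [0.5175 0.0985 0.192 ] [0.5163 0.0998 0.1926] 214.71428571428572 210.87755102040816
side 0.195 30 [0.5185 0.0964 0.1962] [0.5182 0.0965 0.1961] 214.6 209.26666666666668
brass 236 [[ 0.4942 -0.027   0.0055]
 [ 0.5201  0.1011  0.1536]
 [ 0.8103  0.1213  0.1593]]
green [[ 0.6156  0.2039]
 [ 0.7059  0.0441]
 [ 0.4991 -0.0313]
 [ 0.4288  0.1349]] [0.56010657 0.09183621 0.022     ]
```

```bash
ls pics
```

```text
side0.npz
side0.png
side0z.png
top0.npz
top0.png
top0z.png
```

View pics/top0z.png

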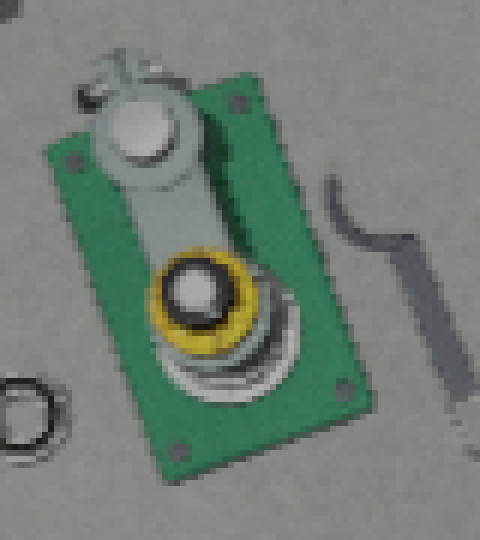

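View pics/side0z.png

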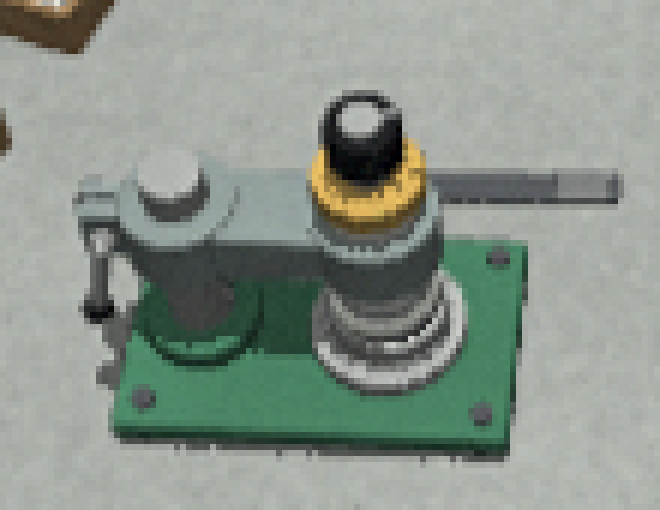

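```bash
python3 - <<'E'
from h import *
from scipy.optimize import least_squares
for n,b in (("top",(195,150,235,185)),("side",(195,200,235,232))):
    f=np.load(f"pics/{n}0.npz");p,d=f["p"],f["d"];x0,y0,x1,y1=b;C=cloud(n,d)
    hsv=cv2.cvtColor(p,cv2.COLOR_RGB2HSV)
    m=np.zeros(d.shape,bool);m[y0:y1,x0:x1]=1
    y=(m&(hsv[...,0]>15)&(hsv[...,0]<35)&(hsv[...,1]>100)&(abs(C[...,2]-.155)<.03))
    # knob + ring silhouettes
    for nm,k in (("ringtop",y&(C[...,2]>.153)&(C[...,2]<.162)),("knobtop",m&(C[...,2]>.190))):
        P=C[k]; (cx,cy),r=cv2.minEnclosingCircle((P[:,:2]*1000).astype(np.float32)); bb=cv2.minAreaRect((P[:,:2]*1000).astype(np.float32))
        print(n,nm,k.sum(),"enc",round(cx,1),round(cy,1),round(r,1),"bbox mid",((P.min(0)+P.max(0))/2).round(4),"zmed",np.median(P[:,2]).round(4), np.percentile(P[:,2],[5,95]).round(4))
    k=m&(C[...,2]>.148)&(C[...,2]<.153)
    col=np.zeros(d.shape,bool);
# two-view triangulation of hand-read pixel centres
def tri(a,b):
    o1,d1=ray("top",*a);o2,d2=ray("side",*b);A=np.stack([d1,-d2],1);t=np.linalg.lstsq(A,o2-o1,rcond=None)[0]
    P,Q=o1+d1*t[0],o2+d2*t[1];return ((P+Q)/2).round(4),np.linalg.norm(P-Q).round(4)
print("knobtop",tri((212.7,168.0),(215.0,209.3)))
print("coltop",tri((203.6,141.1),(183.4,219.0)))
for z in(.193,.197):print(plane("top",212.7,168.0,z),plane("side",215,209.3,z))
print(plane("top",203.6,141.1,.15),plane("side",183.4,219.0,.15))
E
```

```text
top ringtop 92 enc 515.9 97.1 26.8 bbox mid [0.5159 0.0974 0.1574] zmed 0.1563 [0.1532 0.1603]
top knobtop 114 enc 425.0 23.5 133.0 bbox mid [0.4284 0.0257 0.9052] zmed 0.195 [0.1911 0.2017]
side ringtop 119 enc 517.4 97.7 25.9 bbox mid [0.5176 0.0973 0.1565] zmed 0.1561 [0.1537 0.1594]
side knobtop 120 enc 336.5 369.7 347.3 bbox mid [0.3389 0.3678 0.6066] zmed 0.194 [0.1911 1.023 ]
knobtop (array([0.5172, 0.0957, 0.1957]), np.float64(0.001))
coltop (array([0.6059, 0.1293, 0.1466]), np.float64(0.0))
[0.51704439 0.09577328 0.193     ] [0.51886774 0.09398727 0.193     ]
[0.51649883 0.09533315 0.197     ] [0.51704983 0.09670172 0.197     ]
[0.60523997 0.12889121 0.15      ] [0.6040757  0.13139224 0.15      ]
```

```bash
cat >> h.py <<'E'
def inc(X):
    o=get_obs();q=o["eef_rot"];M=R.from_quat(q[[1,2,3,0]]).as_matrix()
    return (M.T@(np.array(X)-o["eef_pos"])).round(4), M.round(4)
E
python3 - <<'E'
from h import *
print(inc([.5166,.0970,.26]))
E
```

```text
(array([-0.4623, -0.5134, -0.0287]), array([[ 3.902e-01, -9.207e-01, -3.000e-04],
       [-9.207e-01, -3.902e-01,  1.500e-03],
       [-1.500e-03, -3.000e-04, -1.000e+00]]))
```

Request:
{"method": "move_arm", "body": {
  "increments": [
    {"tx": -0.462,"ty": -0.513,"tz": -0.029,"turn": -137},
    {"tx": -0.462,"ty": -0.513,"tz": -0.029,"turn": -137},
    {"tx": -0.462,"ty": -0.513,"tz": -0.029,"turn": -137},
    {"tx": -0.462,"ty": -0.513,"tz": -0.029,"turn": -137},
    {"tx": -0.462,"ty": -0.513,"tz": -0.029,"turn": -137},
    {"tx": -0.462,"ty": -0.513,"tz": -0.029,"turn": -137},
    {"tx": -0.462,"ty": -0.513,"tz": -0.029,"turn": -137},
    {"tx": -0.462,"ty": -0.513,"tz": -0.029,"turn": -137},
    {"tx": -0.462,"ty": -0.513,"tz": -0.029,"turn": -137},
    {"tx": -0.462,"ty": -0.513,"tz": -0.029,"turn": -137},
    {"tx": -0.462,"ty": -0.513,"tz": -0.029,"turn": -137},
    {"tx": -0.462,"ty": -0.513,"tz": -0.029,"turn": -137},
    {"tx": -0.462,"ty": -0.513,"tz": -0.029,"turn": -137},
    {"tx": -0.462,"ty": -0.513,"tz": -0.029,"turn": -137},
    {"tx": -0.462,"ty": -0.513,"tz": -0.029,"turn": -137},
    {"tx": -0.462,"ty": -0.513,"tz": -0.029,"turn": -137},
    {"tx": -0.462,"ty": -0.513,"tz": -0.029,"turn": -137},
    {"tx": -0.462,"ty": -0.513,"tz": -0.029,"turn": -137},
    {"tx": -0.462,"ty": -0.513,"tz": -0.029,"turn": -137},
    {"tx": -0.462,"ty": -0.513,"tz": -0.029,"turn": -137}
  ]
}}

```text
time_s: 1.77
eef_pos: [0.5162, 0.0969, 0.2596]
eef_rot: [-0.0, 0.818, 0.576, -0.001]
wrist_force: [-0.1, -1.0, -0.0]
opening: 1.001
```

```bash
python3 - <<'E'
from h import *
o=get_obs();print(o["q"].round(3),o["torque"],o["wrist_force"])
print(inc([.5166,.0970,.172]))
for n,b in (("top",(175,125,255,205)),("side",(165,150,265,250))):
    p,d=viewer.camera(n);x0,y0,x1,y1=b
    cv2.imwrite(f"pics/{n}1z.png",cv2.resize(p[y0:y1,x0:x1,::-1],None,fx=6,fy=6,interpolation=cv2.INTER_NEAREST))
E
```

```text
[-0.041  0.046  1.698 -0.     1.399 -1.268] [ 0.029954    0.02280867 -0.00817797] [-0.08183707 -0.97054024 -0.00628128]
(array([0.0003, 0.0005, 0.0876]), array([[ 3.367e-01,  9.416e-01, -1.300e-03],
       [ 9.416e-01, -3.367e-01,  0.000e+00],
       [-4.000e-04, -1.200e-03, -1.000e+00]]))
```

View pics/side1z.png

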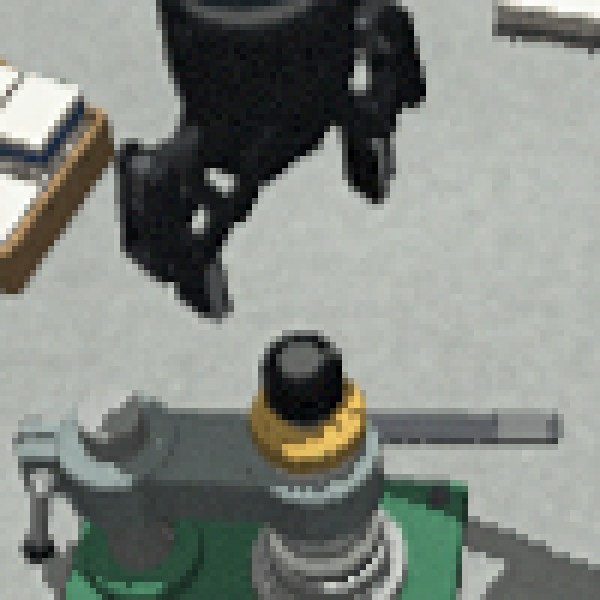

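The open fingers straddle the knob, which is at about (302,375) in the zoom. I'll lower the hand around it.

Request:
{"method": "move_arm", "body": {
  "increments": [
    {"tz": 0.03},
    {"tz": 0.06},
    {"tz": 0.08},
    {"tx": 0.0003,"ty": 0.0005,"tz": 0.088},
    {"tx": 0.0003,"ty": 0.0005,"tz": 0.088},
    {"tx": 0.0003,"ty": 0.0005,"tz": 0.088}
  ]
}}

```text
validation failed for argument at $.in...
```

Request:
{"method": "move_arm", "body": {
  "increments": [
    {"tz": 0},
    {"tz": 0},
    {"tz": 0},
    {"tz": 0},
    {"tz": 0},
    {"tz": 0},
    {"tz": 0},
    {"tz": 0}
  ],
  "gripper": 0.2
}}

```text
validation failed for argument at $.in...
```

```bash
cat > st.py <<'E'
from h import *
o=get_obs();M=R.from_quat(o["eef_rot"][[1,2,3,0]]).as_matrix()
print("t",round(o["time_s"],2),"pos",o["eef_pos"].round(4),"yaw",np.degrees(np.arctan2(M[1,0],M[0,0])).round(1),"F",o["wrist_force"].round(2),"Ftool",(M.T@o["wrist_force"]).round(2),"T",o["torque"].round(3),"open",o["opening"].round(3),"q6",o["q"][5].round(3),"e6",o["joint_efforts"][5].round(3))
E
python3 st.py; python3 -c "
from h import *
p,d=viewer.camera('side')
cv2.imwrite('pics/side2z.png',cv2.resize(p[170:250,175:265,::-1],None,fx=6,fy=6,interpolation=cv2.INTER_NEAREST))"; python3 st.py
```

```text
Traceback (most recent call last):
  File "st.py", line 3, in <module>
    print("t",round(o["time_s"],2),"pos",o["eef_pos"].round(4),"yaw",np.degrees(np.arctan2(M[1,0],M[0,0])).round(1),"F",o["wrist_force"].round(2),"Ftool",(M.T@o["wrist_force"]).round(2),"T",o["torque"].round(3),"open",o["opening"].round(3),"q6",o["q"][5].round(3),"e6",o["joint_efforts"][5].round(3))
                                                                                                                                                                                                                          ^^^^^^^^^^^^^^^^^^
AttributeError: 'float' object has no attribute 'round'
Traceback (most recent call last):
  File "st.py", line 3, in <module>
    print("t",round(o["time_s"],2),"pos",o["eef_pos"].round(4),"yaw",np.degrees(np.arctan2(M[1,0],M[0,0])).round(1),"F",o["wrist_force"].round(2),"Ftool",(M.T@o["wrist_force"]).round(2),"T",o["torque"].round(3),"open",o["opening"].round(3),"q6",o["q"][5].round(3),"e6",o["joint_efforts"][5].round(3))
                                                                                                                                                                                                                          ^^^^^^^^^^^^^^^^^^
AttributeError: 'float' object has no attribute 'round'
```

View pics/side2z.png

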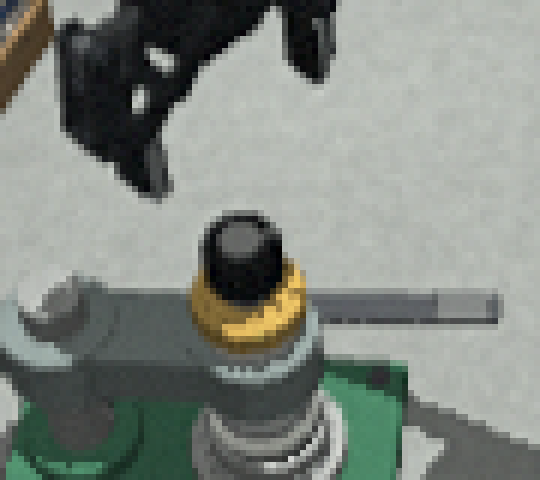

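The picture shows the hand hasn't moved: both calls were refused, probably because each row needs all four fields.

Request:
{"method": "move_arm", "body": {
  "increments": [
    {"tx": 0,"ty": 0,"tz": 0.03,"turn": 0},
    {"tx": 0,"ty": 0,"tz": 0.06,"turn": 0},
    {"tx": 0.0003,"ty": 0.0005,"tz": 0.08,"turn": 0},
    {"tx": 0.0003,"ty": 0.0005,"tz": 0.088,"turn": 0},
    {"tx": 0.0003,"ty": 0.0005,"tz": 0.088,"turn": 0},
    {"tx": 0.0003,"ty": 0.0005,"tz": 0.088,"turn": 0}
  ]
}}

```text
time_s: 2.42
eef_pos: [0.5174, 0.0959, 0.1729]
eef_rot: [0.0, 0.82, 0.573, 0.0]
wrist_force: [0.8, 0.3, -0.1]
opening: 0.997
```

```bash
sed -i 's/o\["opening"\].round(3)/round(float(o["opening"]),3)/' st.py; python3 st.py
```

```text
t 2.42 pos [0.5174 0.0959 0.1729] yaw 69.9 F [ 0.8   0.27 -0.15] Ftool [0.53 0.66 0.15] T [0.02  0.048 0.054] open 0.997 q6 -1.262 e6 0.021
```

Request:
{"method": "move_arm", "body": {
  "increments": [
    {"tx": 0,"ty": 0,"tz": 0,"turn": 0},
    {"tx": 0,"ty": 0,"tz": 0,"turn": 0},
    {"tx": 0,"ty": 0,"tz": 0,"turn": 0},
    {"tx": 0,"ty": 0,"tz": 0,"turn": 0},
    {"tx": 0,"ty": 0,"tz": 0,"turn": 0},
    {"tx": 0,"ty": 0,"tz": 0,"turn": 0},
    {"tx": 0,"ty": 0,"tz": 0,"turn": 0},
    {"tx": 0,"ty": 0,"tz": 0,"turn": 0}
  ],
  "gripper": 0.1
}}

```text
time_s: 3.08
eef_pos: [0.5178, 0.0967, 0.1737]
eef_rot: [0.0, 0.819, 0.573, 0.001]
wrist_force: [-1.4, 2.5, 6.1]
opening: 0.397
```

```bash
python3 st.py; python3 -c "
from h import *
p,d=viewer.camera('side')
cv2.imwrite('pics/side3z.png',cv2.resize(p[170:250,175:265,::-1],None,fx=6,fy=6,interpolation=cv2.INTER_NEAREST))"; python3 st.py
```

```text
t 3.08 pos [0.5178 0.0967 0.1737] yaw 70.0 F [-1.36  2.46  6.11] Ftool [ 1.86 -2.11 -6.11] T [ 0.456  0.118 -0.122] open 0.397 q6 -1.263 e6 -0.098
t 3.13 pos [0.5178 0.0967 0.1736] yaw 70.0 F [-1.85  2.65  5.4 ] Ftool [ 1.87 -2.63 -5.4 ] T [ 0.446  0.123 -0.094] open 0.4 q6 -1.263 e6 -0.098
```

View pics/side3z.png

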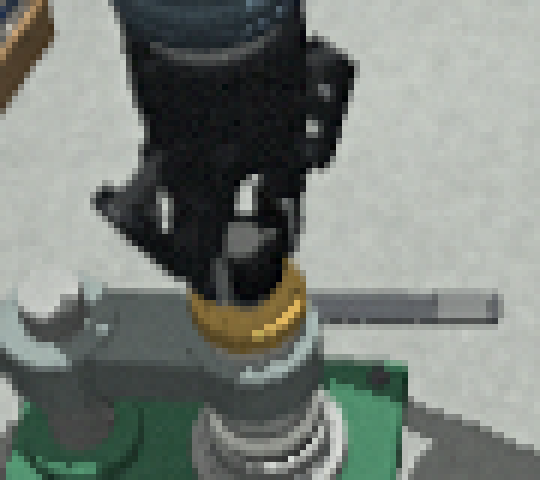

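The fingers have closed on the knob just above the ring, with an opening of 0.40. I'll start turning in small steps and watch the z torque.

Request:
{"method": "move_arm", "body": {
  "increments": [
    {"tx": 0,"ty": 0,"tz": 0.0002,"turn": 3},
    {"tx": 0,"ty": 0,"tz": 0.0004,"turn": 6},
    {"tx": 0,"ty": 0,"tz": 0.0006,"turn": 9},
    {"tx": 0,"ty": 0,"tz": 0.0008,"turn": 12},
    {"tx": 0,"ty": 0,"tz": 0.001,"turn": 15},
    {"tx": 0,"ty": 0,"tz": 0.0013,"turn": 18},
    {"tx": 0,"ty": 0,"tz": 0.0015,"turn": 21},
    {"tx": 0,"ty": 0,"tz": 0.0015,"turn": 21}
  ]
}}

```text
time_s: 3.8
eef_pos: [0.5181, 0.0973, 0.1722]
eef_rot: [-0.0, 0.911, 0.413, 0.002]
wrist_force: [1.1, 4.8, 5.6]
opening: 0.397
```

```bash
python3 st.py
```

```text
t 3.8 pos [0.5181 0.0973 0.1722] yaw 48.8 F [1.15 4.78 5.62] Ftool [ 4.37 -2.28 -5.61] T [ 0.745 -0.101 -0.157] open 0.397 q6 -0.894 e6 0.553
```

Request:
{"method": "move_arm", "body": {
  "increments": [
    {"tx": 0,"ty": 0,"tz": 0.0002,"turn": 2},
    {"tx": 0,"ty": 0,"tz": 0.0003,"turn": 4},
    {"tx": 0,"ty": 0,"tz": 0.0004,"turn": 6}
  ]
}}

```text
time_s: 4.05
eef_pos: [0.5182, 0.0974, 0.1718]
eef_rot: [-0.0, 0.931, 0.366, 0.002]
wrist_force: [0.8, 6.3, 4.8]
opening: 0.397
```

```bash
python3 st.py;python3 st.py; python3 -c "
from h import *
p,d=viewer.camera('side')
cv2.imwrite('pics/side4z.png',cv2.resize(p[170:250,175:265,::-1],None,fx=6,fy=6,interpolation=cv2.INTER_NEAREST))"; python3 st.py
```

```text
t 4.05 pos [0.5182 0.0974 0.1718] yaw 42.9 F [0.82 6.32 4.78] Ftool [ 4.92 -4.07 -4.76] T [ 0.868 -0.222  0.012] open 0.397 q6 -0.79 e6 -0.514
t 4.05 pos [0.5182 0.0974 0.1718] yaw 42.9 F [0.82 6.32 4.78] Ftool [ 4.92 -4.07 -4.76] T [ 0.868 -0.222  0.012] open 0.397 q6 -0.79 e6 -0.514
t 4.1 pos [0.5183 0.0974 0.1718] yaw 42.8 F [1.2  5.27 4.08] Ftool [ 4.48 -3.05 -4.06] T [ 0.831 -0.192 -0.126] open 0.399 q6 -0.788 e6 -0.152
```

View pics/side4z.png

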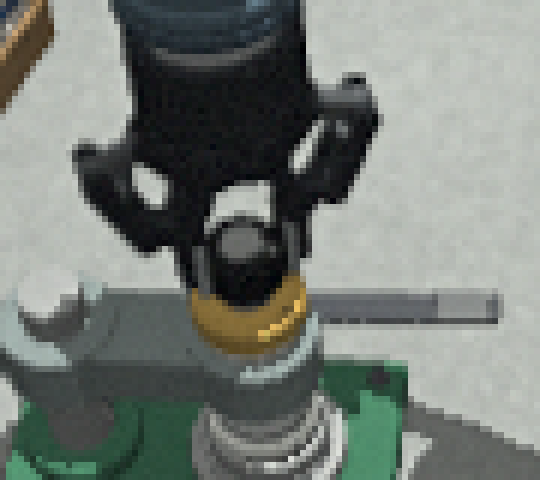

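The knob is clamped, with its top at about (247,240) in the zoom. From here I'll turn 5–6° at a time and read the torque while the hand is still moving.

Request:
{"method": "move_arm", "body": {
  "increments": [
    {"tx": 0,"ty": 0,"tz": 0.0001,"turn": 2},
    {"tx": 0,"ty": 0,"tz": 0.0003,"turn": 4},
    {"tx": 0,"ty": 0,"tz": 0.0004,"turn": 6}
  ]
}}

```text
time_s: 4.35
eef_pos: [0.5184, 0.0975, 0.1713]
eef_rot: [-0.0, 0.949, 0.316, 0.002]
wrist_force: [2.3, 6.0, 4.0]
opening: 0.397
```

```bash
python3 st.py
```

```text
t 4.35 pos [0.5184 0.0975 0.1713] yaw 36.9 F [2.33 5.97 3.99] Ftool [ 5.46 -3.37 -3.97] T [ 0.86  -0.248  0.067] open 0.397 q6 -0.685 e6 -0.509
```

Request:
{"method": "move_arm", "body": {
  "increments": [
    {"tx": 0,"ty": 0,"tz": 0.0001,"turn": 2},
    {"tx": 0,"ty": 0,"tz": 0.0003,"turn": 4},
    {"tx": 0,"ty": 0,"tz": 0.0004,"turn": 6}
  ]
}}

```text
time_s: 4.6
eef_pos: [0.5185, 0.0976, 0.171]
eef_rot: [-0.001, 0.964, 0.266, 0.002]
wrist_force: [3.0, 6.7, 3.8]
opening: 0.397
```

```bash
python3 st.py
```

```text
t 4.6 pos [0.5185 0.0976 0.171 ] yaw 30.9 F [2.99 6.73 3.81] Ftool [ 6.04 -4.24 -3.78] T [ 0.959 -0.427  0.019] open 0.397 q6 -0.581 e6 -0.501
```

Request:
{"method": "move_arm", "body": {
  "increments": [
    {"tx": 0.0005,"ty": 0,"tz": 0.0001,"turn": 2},
    {"tx": 0.001,"ty": -0.0003,"tz": 0.0003,"turn": 4},
    {"tx": 0.0014,"ty": -0.0003,"tz": 0.0004,"turn": 6}
  ]
}}

```text
time_s: 4.85
eef_pos: [0.5188, 0.0978, 0.1705]
eef_rot: [-0.0, 0.976, 0.216, 0.001]
wrist_force: [-2.4, 1.8, 6.8]
opening: 0.398
```

```bash
python3 st.py
```

```text
t 4.85 pos [0.5188 0.0978 0.1705] yaw 24.9 F [-2.45  1.76  6.8 ] Ftool [-1.46 -2.63 -6.81] T [ 0.304  0.253 -0.035] open 0.398 q6 -0.474 e6 -0.53
```

Request:
{"method": "move_arm", "body": {
  "increments": [
    {"tx": 0,"ty": 0,"tz": 0.0001,"turn": 2},
    {"tx": 0,"ty": 0,"tz": 0.0003,"turn": 4},
    {"tx": 0,"ty": 0,"tz": 0.0004,"turn": 6}
  ]
}}

```text
time_s: 5.1
eef_pos: [0.5189, 0.0978, 0.1701]
eef_rot: [-0.0, 0.986, 0.164, 0.001]
wrist_force: [-0.1, 2.9, 4.9]
opening: 0.399
```

```bash
python3 st.py
```

```text
t 5.1 pos [0.5189 0.0978 0.1701] yaw 18.9 F [-0.13  2.88  4.94] Ftool [ 0.83 -2.77 -4.94] T [0.434 0.008 0.078] open 0.399 q6 -0.369 e6 -0.519
```

Request:
{"method": "move_arm", "body": {
  "increments": [
    {"tx": 0,"ty": 0,"tz": 0.0001,"turn": 2},
    {"tx": 0,"ty": 0,"tz": 0.0003,"turn": 4},
    {"tx": 0,"ty": 0,"tz": 0.0004,"turn": 6}
  ]
}}

```text
time_s: 5.35
eef_pos: [0.5191, 0.0978, 0.1697]
eef_rot: [-0.0, 0.994, 0.112, 0.001]
wrist_force: [0.8, 3.9, 4.0]
opening: 0.4
```

```bash
python3 st.py
```

```text
t 5.35 pos [0.5191 0.0978 0.1697] yaw 12.9 F [0.82 3.9  3.97] Ftool [ 1.68 -3.62 -3.97] T [ 0.524 -0.082  0.06 ] open 0.4 q6 -0.265 e6 -0.515
```

Request:
{"method": "move_arm", "body": {
  "increments": [
    {"tx": 0,"ty": 0,"tz": 0.0001,"turn": 2},
    {"tx": 0,"ty": 0,"tz": 0.0003,"turn": 4}
  ]
}}

```text
time_s: 5.52
eef_pos: [0.5192, 0.0979, 0.1694]
eef_rot: [-0.0, 0.997, 0.077, 0.002]
wrist_force: [1.3, 3.2, 5.3]
opening: 0.397
```

```bash
python3 st.py
```

```text
t 5.52 pos [0.5192 0.0979 0.1694] yaw 8.9 F [1.32 3.17 5.3 ] Ftool [ 1.82 -2.93 -5.3 ] T [ 0.552 -0.066  0.024] open 0.397 q6 -0.195 e6 -0.517
```

Request:
{"method": "move_arm", "body": {
  "increments": [
    {"tx": 0,"ty": 0,"tz": 0.0001,"turn": 2},
    {"tx": 0,"ty": 0,"tz": 0.0003,"turn": 4}
  ]
}}

```text
time_s: 5.68
eef_pos: [0.5193, 0.0979, 0.1691]
eef_rot: [-0.001, 0.999, 0.043, 0.002]
wrist_force: [2.1, 3.8, 5.0]
opening: 0.397
```

```bash
python3 st.py
```

```text
t 5.68 pos [0.5193 0.0979 0.1691] yaw 4.9 F [2.09 3.77 4.97] Ftool [ 2.42 -3.58 -4.96] T [ 0.575 -0.202  0.027] open 0.397 q6 -0.125 e6 -0.515
```

Request:
{"method": "move_arm", "body": {
  "increments": [
    {"tx": 0,"ty": 0,"tz": 0.0001,"turn": 2},
    {"tx": 0,"ty": 0,"tz": 0.0003,"turn": 4}
  ]
}}

```text
time_s: 5.85
eef_pos: [0.5195, 0.0979, 0.1688]
eef_rot: [-0.001, 1.0, 0.008, 0.002]
wrist_force: [2.3, 4.4, 4.4]
opening: 0.396
```

```bash
python3 st.py
```

```text
t 5.85 pos [0.5195 0.0979 0.1688] yaw 0.9 F [2.34 4.43 4.37] Ftool [ 2.42 -4.4  -4.36] T [ 0.494 -0.249  0.034] open 0.396 q6 -0.055 e6 -0.514
```

Request:
{"method": "move_arm", "body": {
  "increments": [
    {"tx": 0,"ty": 0,"tz": 0.0001,"turn": 2},
    {"tx": 0,"ty": 0,"tz": 0.0003,"turn": 4}
  ]
}}

```text
time_s: 6.02
eef_pos: [0.5196, 0.0979, 0.1686]
eef_rot: [-0.001, 1.0, -0.027, 0.002]
wrist_force: [2.3, 3.5, 4.1]
opening: 0.399
```

```bash
python3 st.py
```

```text
t 6.02 pos [0.5196 0.0979 0.1686] yaw -3.1 F [2.33 3.5  4.08] Ftool [ 2.15 -3.62 -4.06] T [ 0.575 -0.335  0.029] open 0.399 q6 0.015 e6 -0.512
```

Request:
{"method": "move_arm", "body": {
  "increments": [
    {"tx": 0,"ty": 0,"tz": 0.0001,"turn": 2},
    {"tx": 0,"ty": 0,"tz": 0.0003,"turn": 4}
  ]
}}

```text
time_s: 6.18
eef_pos: [0.5197, 0.0979, 0.1683]
eef_rot: [-0.001, 0.998, -0.062, 0.002]
wrist_force: [3.5, 3.3, 4.4]
opening: 0.398
```

```bash
python3 st.py
```

```text
t 6.18 pos [0.5197 0.0979 0.1683] yaw -7.1 F [3.5  3.28 4.41] Ftool [ 3.09 -3.69 -4.39] T [ 0.568 -0.369  0.082] open 0.398 q6 0.084 e6 -0.447
```

Request:
{"method": "move_arm", "body": {
  "increments": [
    {"tx": 0,"ty": 0,"tz": 0.0001,"turn": 2},
    {"tx": 0,"ty": 0,"tz": 0.0003,"turn": 4}
  ]
}}

```text
time_s: 6.35
eef_pos: [0.5199, 0.0979, 0.1681]
eef_rot: [-0.001, 0.995, -0.097, 0.002]
wrist_force: [3.5, 3.8, 3.3]
opening: 0.397
```

```bash
python3 st.py
```

```text
t 6.35 pos [0.5199 0.0979 0.1681] yaw -11.1 F [3.51 3.82 3.29] Ftool [ 2.72 -4.44 -3.27] T [ 0.528 -0.454  0.195] open 0.397 q6 0.154 e6 -0.365
```

```bash
python3 - <<'E'
from h import *
for n,b in (("top",(175,125,255,205)),("side",(175,180,265,260))):
    p,d=viewer.camera(n);x0,y0,x1,y1=b
    np.savez(f"pics/{n}5.npz",p=p,d=d)
    cv2.imwrite(f"pics/{n}5z.png",cv2.resize(p[y0:y1,x0:x1,::-1],None,fx=6,fy=6,interpolation=cv2.INTER_NEAREST))
E
python3 st.py
```

```text
t 6.45 pos [0.5198 0.0979 0.168 ] yaw -11.1 F [4.42 3.84 2.53] Ftool [ 3.61 -4.62 -2.5 ] T [ 0.594 -0.564 -0.067] open 0.395 q6 0.154 e6 0.316
```

View pics/side5z.png

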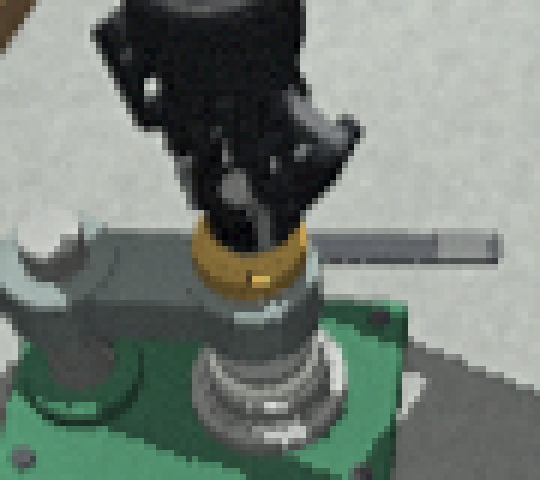

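Joint 6 effort gives the clean signal. It held at about -0.515 until 73°, then rose by 0.02 N m per degree, so contact was at about 74° and the foot presses with about 10 N now. I'll add 1.5° for about 12 N and then release.

Request:
{"method": "move_arm", "body": {
  "increments": [
    {"tx": 0,"ty": 0,"tz": 0.0001,"turn": 1.5}
  ]
}}

```text
time_s: 6.53
eef_pos: [0.5199, 0.0979, 0.168]
eef_rot: [-0.001, 0.994, -0.109, 0.002]
wrist_force: [4.3, 3.8, 2.8]
opening: 0.401
```

```bash
python3 st.py
```

```text
t 6.53 pos [0.5199 0.0979 0.168 ] yaw -12.5 F [4.29 3.78 2.8 ] Ftool [ 3.39 -4.63 -2.78] T [ 0.602 -0.591  0.183] open 0.401 q6 0.178 e6 -0.471
```

Request:
{"method": "move_arm", "body": {
  "increments": [
    {"tx": 0,"ty": 0,"tz": 0,"turn": 0},
    {"tx": 0,"ty": 0,"tz": 0,"turn": 0},
    {"tx": 0,"ty": 0,"tz": 0,"turn": 0}
  ]
}}

```text
time_s: 6.78
eef_pos: [0.5199, 0.0978, 0.168]
eef_rot: [-0.001, 0.994, -0.109, 0.002]
wrist_force: [3.7, 3.3, 3.3]
opening: 0.399
```

```bash
python3 st.py
```

```text
t 6.78 pos [0.5199 0.0978 0.168 ] yaw -12.5 F [3.75 3.33 3.29] Ftool [ 2.95 -4.07 -3.27] T [ 0.628 -0.468  0.028] open 0.399 q6 0.179 e6 0.013
```

Request:
{"method": "move_arm", "body": {
  "increments": [
    {"tx": 0,"ty": 0,"tz": 0,"turn": 0},
    {"tx": 0,"ty": 0,"tz": 0,"turn": 0},
    {"tx": 0,"ty": 0,"tz": 0,"turn": 0},
    {"tx": 0,"ty": 0,"tz": 0,"turn": 0},
    {"tx": 0,"ty": 0,"tz": 0,"turn": 0},
    {"tx": 0,"ty": 0,"tz": 0,"turn": 0}
  ],
  "gripper": 1.0
}}

```text
time_s: 7.28
eef_pos: [0.5179, 0.0971, 0.1664]
eef_rot: [0.0, 0.994, -0.109, -0.0]
wrist_force: [0.1, -0.9, -0.5]
opening: 0.999
```

```bash
python3 st.py; python3 - <<'E'
from h import *
for n,b in (("top",(175,125,255,205)),("side",(175,180,265,260))):
    p,d=viewer.camera(n);x0,y0,x1,y1=b
    np.savez(f"pics/{n}6.npz",p=p,d=d);C=cloud(n,d)
    cv2.imwrite(f"pics/{n}6z.png",cv2.resize(p[y0:y1,x0:x1,::-1],None,fx=6,fy=6,interpolation=cv2.INTER_NEAREST))
    hsv=cv2.cvtColor(p,cv2.COLOR_RGB2HSV);m=np.zeros(d.shape,bool);m[y0:y1,x0:x1]=1
    y=m&(hsv[...,0]>15)&(hsv[...,0]<35)&(hsv[...,1]>100)&(abs(C[...,2]-.15)<.03)
    P=C[y];print(n,len(P),np.percentile(P,[2,25,50,75,98],axis=0).round(4))
E
python3 st.py
```

```text
t 7.28 pos [0.5179 0.0971 0.1664] yaw -12.5 F [ 0.07 -0.89 -0.48] Ftool [0.26 0.85 0.48] T [-0.027  0.049 -0.056] open 0.999 q6 0.179 e6 -0.0
t 7.33 pos [0.518  0.0971 0.1664] yaw -12.5 F [ 0.05 -0.12 -0.1 ] Ftool [0.07 0.11 0.1 ] T [ 0.008 -0.015 -0.01 ] open 0.997 q6 0.179 e6 -0.0Traceback (most recent call last):
  File "<stdin>", line 8, in <module>
    return _quantile_unchecked(
        a, q, axis, out, overwrite_input, method, keepdims, weights)
    return _ureduce(a,
                    func=_quantile_ureduce_func,
    ...<5 lines>...
                    overwrite_input=overwrite_input,
                    method=method)
    r = func(a, **kwargs)
    result = _quantile(arr,
                       quantiles=q,
    ...<2 lines>...
                       out=out,
                       weights=wgt)
    slices_having_nans = np.isnan(arr[-1, ...])
                                  ~~~^^^^^^^^^
IndexError: index -1 is out of bounds for axis 0 with size 0
```

```bash
python3 - <<'E'
from h import *
n="side";x0,y0,x1,y1=(175,180,265,260)
p,d=viewer.camera(n);C=cloud(n,d)
cv2.imwrite(f"pics/{n}6z.png",cv2.resize(p[y0:y1,x0:x1,::-1],None,fx=6,fy=6,interpolation=cv2.INTER_NEAREST))
hsv=cv2.cvtColor(p,cv2.COLOR_RGB2HSV);m=np.zeros(d.shape,bool);m[y0:y1,x0:x1]=1
y=m&(hsv[...,0]>12)&(hsv[...,0]<38)&(hsv[...,1]>90)&(abs(C[...,2]-.15)<.04)
P=C[y];print(len(P),np.percentile(P,[2,25,50,75,98],axis=0).round(4) if len(P) else 0)
print(inc([.520,.098,.1375]))
E
python3 st.py
```

```text
163 [[0.4939 0.08   0.1366]
 [0.5017 0.1011 0.1469]
 [0.5094 0.1099 0.1497]
 [0.5243 0.1164 0.1513]
 [0.5408 0.1222 0.1649]]
(array([ 0.0018, -0.0013,  0.0289]), array([[ 9.762e-01, -2.171e-01, -3.000e-04],
       [-2.171e-01, -9.762e-01, -0.000e+00],
       [-3.000e-04,  1.000e-04, -1.000e+00]]))
t 7.38 pos [0.518  0.0971 0.1664] yaw -12.5 F [-0.22  0.26 -0.22] Ftool [-0.27 -0.2   0.22] T [ 0.023 -0.007  0.016] open 1.001 q6 0.179 e6 -0.0
```

View pics/side6z.png

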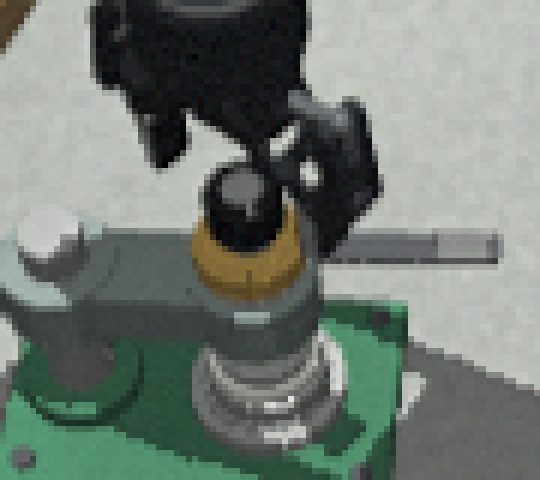

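The knob and ring are free, and the ring's top is at about 0.151 m. I'll lower the hand around the ring and grip it.

Request:
{"method": "move_arm", "body": {
  "increments": [
    {"tx": 0.0018,"ty": -0.0013,"tz": 0.01,"turn": 0},
    {"tx": 0.0018,"ty": -0.0013,"tz": 0.02,"turn": 0},
    {"tx": 0.0018,"ty": -0.0013,"tz": 0.029,"turn": 0},
    {"tx": 0.0018,"ty": -0.0013,"tz": 0.029,"turn": 0},
    {"tx": 0.0018,"ty": -0.0013,"tz": 0.029,"turn": 0}
  ]
}}

```text
time_s: 7.8
eef_pos: [0.5191, 0.0981, 0.1361]
eef_rot: [0.0, 0.994, -0.109, -0.001]
wrist_force: [0.0, -0.2, 0.5]
opening: 1.003
```

```bash
python3 st.py; python3 - <<'E'
from h import *
n="side";x0,y0,x1,y1=(175,180,265,260)
p,d=viewer.camera(n)
cv2.imwrite(f"pics/{n}7z.png",cv2.resize(p[y0:y1,x0:x1,::-1],None,fx=6,fy=6,interpolation=cv2.INTER_NEAREST))
E
```

```text
t 7.8 pos [0.5191 0.0981 0.1361] yaw -12.5 F [ 0.04 -0.25  0.49] Ftool [ 0.09  0.23 -0.49] T [-0.057 -0.072 -0.004] open 1.003 q6 0.181 e6 0.0
```

View pics/side7z.png

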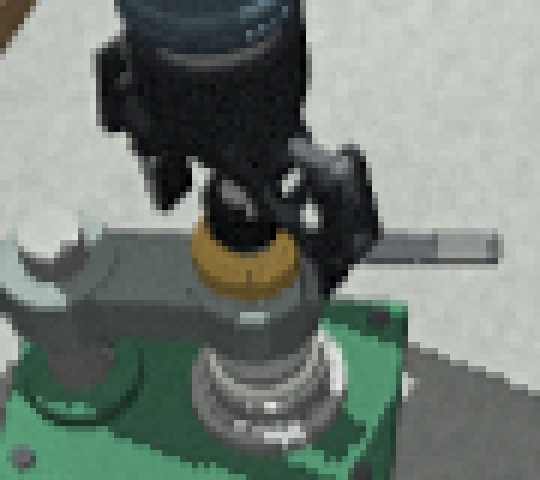

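The fingers are on either side of the ring and clear of the knob and column, so I'll close them.

Request:
{"method": "move_arm", "body": {
  "increments": [
    {"tx": 0,"ty": 0,"tz": 0,"turn": 0},
    {"tx": 0,"ty": 0,"tz": 0,"turn": 0},
    {"tx": 0,"ty": 0,"tz": 0,"turn": 0},
    {"tx": 0,"ty": 0,"tz": 0,"turn": 0},
    {"tx": 0,"ty": 0,"tz": 0,"turn": 0},
    {"tx": 0,"ty": 0,"tz": 0,"turn": 0}
  ],
  "gripper": 0.3
}}

```text
time_s: 8.35
eef_pos: [0.52, 0.0982, 0.1386]
eef_rot: [-0.0, 0.994, -0.109, -0.0]
wrist_force: [-4.1, 0.6, 6.7]
opening: 0.603
```

```bash
python3 st.py; python3 - <<'E'
from h import *
n="side";x0,y0,x1,y1=(175,180,265,260)
p,d=viewer.camera(n)
cv2.imwrite(f"pics/{n}8z.png",cv2.resize(p[y0:y1,x0:x1,::-1],None,fx=6,fy=6,interpolation=cv2.INTER_NEAREST))
E
python3 st.py
```

```text
t 8.35 pos [0.52   0.0982 0.1386] yaw -12.5 F [-4.08  0.61  6.7 ] Ftool [-4.11  0.29 -6.7 ] T [ 0.025  0.769 -0.065] open 0.603 q6 0.181 e6 -0.057
t 8.4 pos [0.5201 0.0982 0.1386] yaw -12.5 F [-3.96  0.64  6.72] Ftool [-4.    0.24 -6.72] T [ 0.047  0.771 -0.048] open 0.604 q6 0.181 e6 -0.057
```

View pics/side8z.png

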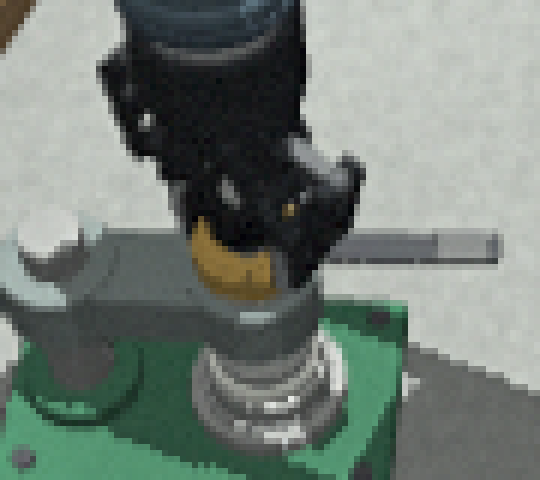

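The ring is gripped, with an opening of 0.60. I'll turn it in steps and sink the hand along with it.

Request:
{"method": "move_arm", "body": {
  "increments": [
    {"tx": 0,"ty": 0,"tz": 0.0001,"turn": 2},
    {"tx": 0,"ty": 0,"tz": 0.0003,"turn": 4},
    {"tx": 0,"ty": 0,"tz": 0.0004,"turn": 6}
  ]
}}

```text
time_s: 8.65
eef_pos: [0.5202, 0.0981, 0.1382]
eef_rot: [-0.0, 0.987, -0.162, 0.0]
wrist_force: [-3.6, -0.7, 6.0]
opening: 0.602
```

```bash
python3 st.py
```

```text
t 8.65 pos [0.5202 0.0981 0.1382] yaw -18.6 F [-3.58 -0.66  5.96] Ftool [-3.18  1.77 -5.96] T [0.009 0.565 0.013] open 0.602 q6 0.287 e6 -0.574
```

Request:
{"method": "move_arm", "body": {
  "increments": [
    {"tx": 0,"ty": 0,"tz": 0.0001,"turn": 2},
    {"tx": 0,"ty": 0,"tz": 0.0003,"turn": 4}
  ]
}}

```text
time_s: 8.82
eef_pos: [0.5204, 0.0981, 0.1379]
eef_rot: [-0.0, 0.981, -0.196, 0.0]
wrist_force: [-2.7, -0.4, 6.5]
opening: 0.596
```

```bash
python3 st.py
```

```text
t 8.82 pos [0.5204 0.0981 0.1379] yaw -22.6 F [-2.66 -0.45  6.47] Ftool [-2.27  1.44 -6.47] T [-0.025  0.548 -0.02 ] open 0.596 q6 0.357 e6 -0.57
```

Request:
{"method": "move_arm", "body": {
  "increments": [
    {"tx": 0,"ty": 0,"tz": 0.0001,"turn": 2},
    {"tx": 0,"ty": 0,"tz": 0.0003,"turn": 4}
  ]
}}

```text
time_s: 8.98
eef_pos: [0.5205, 0.098, 0.1377]
eef_rot: [-0.0, 0.973, -0.23, 0.001]
wrist_force: [-2.8, -0.7, 5.8]
opening: 0.603
```

```bash
python3 st.py
```

```text
t 8.98 pos [0.5205 0.098  0.1377] yaw -26.6 F [-2.79 -0.69  5.79] Ftool [-2.18  1.86 -5.79] T [ 0.009  0.461 -0.003] open 0.603 q6 0.427 e6 -0.568
```

Request:
{"method": "move_arm", "body": {
  "increments": [
    {"tx": 0,"ty": 0,"tz": 0.0001,"turn": 2},
    {"tx": 0,"ty": 0,"tz": 0.0003,"turn": 4}
  ]
}}

```text
time_s: 9.15
eef_pos: [0.5206, 0.098, 0.1374]
eef_rot: [-0.0, 0.964, -0.264, 0.001]
wrist_force: [-2.1, -1.1, 5.9]
opening: 0.598
```

```bash
python3 st.py
```

```text
t 9.15 pos [0.5206 0.098  0.1374] yaw -30.6 F [-2.11 -1.06  5.85] Ftool [-1.27  1.98 -5.85] T [-0.054  0.414  0.021] open 0.598 q6 0.497 e6 -0.566
```

Request:
{"method": "move_arm", "body": {
  "increments": [
    {"tx": 0,"ty": 0,"tz": 0.0001,"turn": 2},
    {"tx": 0,"ty": 0,"tz": 0.0003,"turn": 4}
  ]
}}

```text
time_s: 9.32
eef_pos: [0.5207, 0.0979, 0.1371]
eef_rot: [-0.0, 0.955, -0.298, 0.001]
wrist_force: [-0.9, -1.1, 5.7]
opening: 0.603
```

```bash
python3 st.py
```

```text
t 9.32 pos [0.5207 0.0979 0.1371] yaw -34.6 F [-0.94 -1.13  5.69] Ftool [-0.12  1.46 -5.69] T [-0.094  0.312  0.003] open 0.603 q6 0.566 e6 -0.563
```

Request:
{"method": "move_arm", "body": {
  "increments": [
    {"tx": 0,"ty": 0,"tz": 0.0001,"turn": 2},
    {"tx": 0,"ty": 0,"tz": 0.0003,"turn": 4}
  ]
}}

```text
time_s: 9.48
eef_pos: [0.5209, 0.0978, 0.1369]
eef_rot: [-0.0, 0.944, -0.331, 0.001]
wrist_force: [-0.2, -1.8, 5.1]
opening: 0.603
```

```bash
python3 st.py
```

```text
t 9.48 pos [0.5209 0.0978 0.1369] yaw -38.6 F [-0.22 -1.84  5.11] Ftool [ 0.99  1.57 -5.11] T [-0.175  0.226  0.008] open 0.603 q6 0.636 e6 -0.562
```

26° so far with no seating yet.

Request:
{"method": "move_arm", "body": {
  "increments": [
    {"tx": 0,"ty": 0,"tz": 0.0001,"turn": 2},
    {"tx": 0,"ty": 0,"tz": 0.0003,"turn": 4}
  ]
}}

```text
time_s: 9.65
eef_pos: [0.521, 0.0977, 0.1366]
eef_rot: [-0.0, 0.932, -0.364, 0.001]
wrist_force: [-0.2, -2.0, 5.4]
opening: 0.6
```

```bash
python3 st.py
```

```text
t 9.65 pos [0.521  0.0977 0.1366] yaw -42.6 F [-0.19 -2.05  5.42] Ftool [ 1.25  1.63 -5.42] T [-0.193  0.244  0.033] open 0.6 q6 0.706 e6 -0.56
```

Request:
{"method": "move_arm", "body": {
  "increments": [
    {"tx": 0,"ty": 0,"tz": 0.0001,"turn": 2},
    {"tx": 0,"ty": 0,"tz": 0.0003,"turn": 4}
  ]
}}

```text
time_s: 9.82
eef_pos: [0.5211, 0.0976, 0.1363]
eef_rot: [-0.0, 0.918, -0.396, 0.001]
wrist_force: [-0.4, -1.9, 5.2]
opening: 0.602
```

```bash
python3 st.py
```

```text
t 9.82 pos [0.5211 0.0976 0.1363] yaw -46.6 F [-0.44 -1.89  5.2 ] Ftool [ 1.09  1.61 -5.2 ] T [-0.276  0.177  0.021] open 0.602 q6 0.776 e6 -0.558
```

Request:
{"method": "move_arm", "body": {
  "increments": [
    {"tx": 0,"ty": 0,"tz": 0.0001,"turn": 2},
    {"tx": 0,"ty": 0,"tz": 0.0003,"turn": 4}
  ]
}}

```text
time_s: 9.98
eef_pos: [0.5212, 0.0975, 0.136]
eef_rot: [-0.0, 0.904, -0.428, 0.001]
wrist_force: [-0.1, -1.8, 4.6]
opening: 0.603
```

```bash
python3 st.py
```

```text
t 9.98 pos [0.5212 0.0975 0.136 ] yaw -50.6 F [-0.13 -1.83  4.58] Ftool [ 1.34  1.25 -4.58] T [-0.336  0.077  0.019] open 0.603 q6 0.846 e6 -0.556
```

Request:
{"method": "move_arm", "body": {
  "increments": [
    {"tx": 0,"ty": 0,"tz": 0.0001,"turn": 2},
    {"tx": 0,"ty": 0,"tz": 0.0003,"turn": 4}
  ]
}}

```text
time_s: 10.15
eef_pos: [0.5213, 0.0974, 0.1357]
eef_rot: [-0.0, 0.888, -0.459, 0.001]
wrist_force: [-0.5, -3.2, 4.8]
opening: 0.601
```

```bash
python3 st.py
```

```text
t 10.15 pos [0.5213 0.0974 0.1357] yaw -54.6 F [-0.5  -3.24  4.78] Ftool [ 2.36  2.27 -4.77] T [-0.427  0.114  0.04 ] open 0.601 q6 0.915 e6 -0.554
```

Request:
{"method": "move_arm", "body": {
  "increments": [
    {"tx": 0,"ty": 0,"tz": 0.0001,"turn": 2},
    {"tx": 0,"ty": 0,"tz": 0.0003,"turn": 4}
  ]
}}

```text
time_s: 10.32
eef_pos: [0.5213, 0.0973, 0.1355]
eef_rot: [-0.0, 0.872, -0.49, 0.002]
wrist_force: [-1.0, -3.1, 4.3]
opening: 0.599
```

```bash
python3 st.py
```

```text
t 10.32 pos [0.5213 0.0973 0.1355] yaw -58.6 F [-0.99 -3.07  4.31] Ftool [ 2.12  2.43 -4.3 ] T [-0.408  0.08  -0.023] open 0.599 q6 0.985 e6 -0.553
```

Request:
{"method": "move_arm", "body": {
  "increments": [
    {"tx": 0,"ty": 0,"tz": 0.0001,"turn": 2},
    {"tx": 0,"ty": 0,"tz": 0.0003,"turn": 4}
  ]
}}

```text
time_s: 10.48
eef_pos: [0.5214, 0.0972, 0.1352]
eef_rot: [-0.0, 0.854, -0.52, 0.002]
wrist_force: [0.4, -3.4, 4.4]
opening: 0.602
```

```bash
python3 st.py
```

```text
t 10.48 pos [0.5214 0.0972 0.1352] yaw -62.6 F [ 0.37 -3.4   4.41] Ftool [ 3.2   1.22 -4.4 ] T [-0.541  0.017 -0.043] open 0.602 q6 1.055 e6 -0.551
```

Request:
{"method": "move_arm", "body": {
  "increments": [
    {"tx": 0,"ty": 0,"tz": 0.0001,"turn": 2},
    {"tx": 0,"ty": 0,"tz": 0.0003,"turn": 4}
  ]
}}

```text
time_s: 10.65
eef_pos: [0.5215, 0.0971, 0.1349]
eef_rot: [-0.0, 0.836, -0.549, 0.002]
wrist_force: [0.1, -4.2, 4.3]
opening: 0.6
```

```bash
python3 st.py
```

```text
t 10.65 pos [0.5215 0.0971 0.1349] yaw -66.6 F [ 0.06 -4.16  4.28] Ftool [ 3.85  1.58 -4.27] T [-0.582 -0.047  0.035] open 0.6 q6 1.125 e6 -0.55
```

Request:
{"method": "move_arm", "body": {
  "increments": [
    {"tx": 0,"ty": 0,"tz": 0.0001,"turn": 2},
    {"tx": 0,"ty": 0,"tz": 0.0003,"turn": 4}
  ]
}}

```text
time_s: 10.82
eef_pos: [0.5215, 0.097, 0.1346]
eef_rot: [-0.0, 0.816, -0.578, 0.002]
wrist_force: [0.6, -5.4, 5.0]
opening: 0.595
```

```bash
python3 st.py
```

```text
t 10.82 pos [0.5215 0.097  0.1346] yaw -70.6 F [ 0.6  -5.45  5.04] Ftool [ 5.35  1.23 -5.03] T [-0.709 -0.048  0.042] open 0.595 q6 1.195 e6 -0.548
```

Request:
{"method": "move_arm", "body": {
  "increments": [
    {"tx": 0,"ty": 0,"tz": 0.0001,"turn": 2},
    {"tx": 0,"ty": 0,"tz": 0.0003,"turn": 4}
  ]
}}

```text
time_s: 10.98
eef_pos: [0.5216, 0.0968, 0.1344]
eef_rot: [-0.0, 0.795, -0.606, 0.002]
wrist_force: [0.2, -5.3, 3.3]
opening: 0.605
```

```bash
python3 st.py
```

```text
t 10.98 pos [0.5216 0.0968 0.1344] yaw -74.6 F [ 0.21 -5.29  3.29] Ftool [ 5.17  1.19 -3.28] T [-0.837 -0.054  0.013] open 0.605 q6 1.265 e6 -0.547
```

Request:
{"method": "move_arm", "body": {
  "increments": [
    {"tx": 0.0005,"ty": 0,"tz": 0.0001,"turn": 2},
    {"tx": 0.001,"ty": 0,"tz": 0.0003,"turn": 4}
  ]
}}

```text
time_s: 11.15
eef_pos: [0.5216, 0.0966, 0.1342]
eef_rot: [-0.001, 0.774, -0.634, 0.001]
wrist_force: [-2.1, -1.6, 8.6]
opening: 0.599
```

```bash
python3 st.py
```

```text
t 11.15 pos [0.5216 0.0966 0.1342] yaw -78.6 F [-2.08 -1.61  8.6 ] Ftool [ 1.18  2.33 -8.6 ] T [-0.     0.263  0.057] open 0.599 q6 1.332 e6 -0.433
```

Request:
{"method": "move_arm", "body": {
  "increments": [
    {"tx": 0,"ty": 0,"tz": 0.0001,"turn": 2},
    {"tx": 0,"ty": 0,"tz": 0.0003,"turn": 4}
  ]
}}

```text
time_s: 11.32
eef_pos: [0.5217, 0.0965, 0.1342]
eef_rot: [-0.001, 0.751, -0.66, 0.002]
wrist_force: [-1.9, -2.4, 9.1]
opening: 0.599
```

```bash
python3 st.py; python3 - <<'E'
from h import *
n="side";x0,y0,x1,y1=(175,180,265,260)
p,d=viewer.camera(n)
cv2.imwrite(f"pics/{n}9z.png",cv2.resize(p[y0:y1,x0:x1,::-1],None,fx=6,fy=6,interpolation=cv2.INTER_NEAREST))
E
```

```text
t 11.32 pos [0.5217 0.0965 0.1342] yaw -82.6 F [-1.92 -2.42  9.07] Ftool [ 2.16  2.19 -9.08] T [-0.377  0.44   0.315] open 0.599 q6 1.402 e6 -0.245
```

View pics/side9z.png

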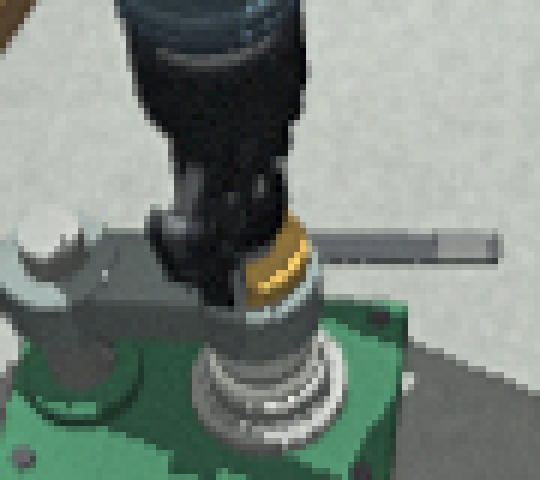

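The ring has seated: torque is about 0.32 N m by both signals. I'll continue in small steps without sinking.

Request:
{"method": "move_arm", "body": {
  "increments": [
    {"tx": 0,"ty": 0,"tz": 0,"turn": 1.5},
    {"tx": 0,"ty": 0,"tz": 0,"turn": 3}
  ]
}}

```text
time_s: 11.53
eef_pos: [0.5217, 0.0964, 0.1342]
eef_rot: [-0.001, 0.734, -0.679, 0.002]
wrist_force: [-1.7, -3.6, 8.3]
opening: 0.605
```

```bash
python3 st.py
```

```text
t 11.53 pos [0.5217 0.0964 0.1342] yaw -85.6 F [-1.69 -3.63  8.33] Ftool [ 3.5   1.94 -8.33] T [-0.415  0.248  0.433] open 0.605 q6 1.453 e6 -0.018
```

Request:
{"method": "move_arm", "body": {
  "increments": [
    {"tx": 0,"ty": 0,"tz": 0,"turn": 1.5}
  ]
}}

```text
time_s: 11.62
eef_pos: [0.5217, 0.0963, 0.1342]
eef_rot: [-0.0, 0.725, -0.689, 0.002]
wrist_force: [-1.4, -4.7, 8.3]
opening: 0.597
```

```bash
python3 st.py
```

```text
t 11.62 pos [0.5217 0.0963 0.1342] yaw -87.1 F [-1.38 -4.68  8.34] Ftool [ 4.62  1.59 -8.34] T [-0.425  0.237  0.527] open 0.597 q6 1.48 e6 0.087
```

Request:
{"method": "move_arm", "body": {
  "increments": [
    {"tx": 0,"ty": 0,"tz": 0,"turn": 1}
  ]
}}

```text
time_s: 11.7
eef_pos: [0.5217, 0.0963, 0.1342]
eef_rot: [-0.0, 0.719, -0.695, 0.002]
wrist_force: [-0.6, -3.3, 6.9]
opening: 0.603
```

```bash
python3 st.py
```

```text
t 11.7 pos [0.5217 0.0963 0.1342] yaw -88.0 F [-0.63 -3.28  6.93] Ftool [ 3.26  0.72 -6.93] T [-0.443  0.245  0.582] open 0.603 q6 1.497 e6 0.391
```

Request:
{"method": "move_arm", "body": {
  "increments": [
    {"tx": 0,"ty": 0,"tz": 0,"turn": 0},
    {"tx": 0,"ty": 0,"tz": 0,"turn": 0},
    {"tx": 0,"ty": 0,"tz": 0,"turn": 0}
  ]
}}

```text
time_s: 11.95
eef_pos: [0.5217, 0.0963, 0.1342]
eef_rot: [-0.001, 0.719, -0.695, 0.002]
wrist_force: [-2.1, -4.1, 8.0]
opening: 0.606
```

```bash
python3 st.py
```

```text
t 11.95 pos [0.5217 0.0963 0.1342] yaw -88.0 F [-2.15 -4.07  8.05] Ftool [ 4.01  2.26 -8.05] T [-0.426  0.203  0.46 ] open 0.606 q6 1.496 e6 0.421
```

The peak torque was about 0.58 N m. Now I'll release and lift away.

Request:
{"method": "move_arm", "body": {
  "increments": [
    {"tx": 0,"ty": 0,"tz": 0,"turn": 0},
    {"tx": 0,"ty": 0,"tz": 0,"turn": 0},
    {"tx": 0,"ty": 0,"tz": 0,"turn": 0},
    {"tx": 0,"ty": 0,"tz": 0,"turn": 0},
    {"tx": 0,"ty": 0,"tz": 0,"turn": 0},
    {"tx": 0,"ty": 0,"tz": 0,"turn": 0}
  ],
  "gripper": 1.0
}}

```text
time_s: 12.45
eef_pos: [0.5203, 0.0972, 0.1322]
eef_rot: [0.0, 0.719, -0.695, -0.0]
wrist_force: [-0.4, -0.5, -0.4]
opening: 1.004
```

```bash
python3 st.py
```

```text
t 12.45 pos [0.5203 0.0972 0.1322] yaw -88.0 F [-0.45 -0.48 -0.41] Ftool [0.46 0.47 0.41] T [0.011 0.019 0.001] open 1.004 q6 1.497 e6 0.001
```

Request:
{"method": "move_arm", "body": {
  "increments": [
    {"tx": 0,"ty": 0,"tz": -0.02,"turn": 0},
    {"tx": 0,"ty": 0,"tz": -0.05,"turn": 0},
    {"tx": 0,"ty": 0,"tz": -0.09,"turn": 0},
    {"tx": 0,"ty": 0,"tz": -0.13,"turn": 0},
    {"tx": 0,"ty": 0,"tz": -0.15,"turn": 0},
    {"tx": 0,"ty": 0,"tz": -0.15,"turn": 0},
    {"tx": 0,"ty": 0,"tz": -0.15,"turn": 0}
  ]
}}

```text
time_s: 13.03
eef_pos: [0.5211, 0.0972, 0.2837]
eef_rot: [-0.001, 0.719, -0.695, 0.001]
wrist_force: [-0.3, -0.8, 0.0]
opening: 1.004
```

```bash
python3 st.py; python3 - <<'E'
from h import *
for n,b in (("top",(170,120,260,200)),("side",(155,190,265,275))):
    p,d=viewer.camera(n);x0,y0,x1,y1=b
    cv2.imwrite(f"pics/{n}10z.png",cv2.resize(p[y0:y1,x0:x1,::-1],None,fx=6,fy=6,interpolation=cv2.INTER_NEAREST))
    cv2.imwrite(f"pics/{n}10.png",p[:,:,::-1])
    C=cloud(n,d);m=np.zeros(d.shape,bool);m[y0:y1,x0:x1]=1
    hsv=cv2.cvtColor(p,cv2.COLOR_RGB2HSV)
    y=m&(hsv[...,0]>15)&(hsv[...,0]<35)&(hsv[...,1]>100)&(abs(C[...,2]-.15)<.03)
    P=C[y]
    if len(P): print(n,len(P),np.percentile(P[:,2],[25,50,75,95]).round(4))
    k=m&(np.hypot(C[...,0]-.519,C[...,1]-.097)<.012)&(C[...,2]<.21)&(C[...,2]>.17); print("knob",k.sum(),np.median(C[k][:,2]) if k.any() else 0)
E
```

```text
t 13.03 pos [0.5211 0.0972 0.2837] yaw -88.0 F [-0.28 -0.77  0.  ] Ftool [ 0.76  0.31 -0.  ] T [ 0.013 -0.032 -0.045] open 1.004 q6 1.497 e6 0.0
top 31 [0.1441 0.1457 0.1475 0.1497]
knob 0 0
side 174 [0.1435 0.1452 0.1466 0.149 ]
knob 47 0.1884147232708976
```

View pics/side10z.png

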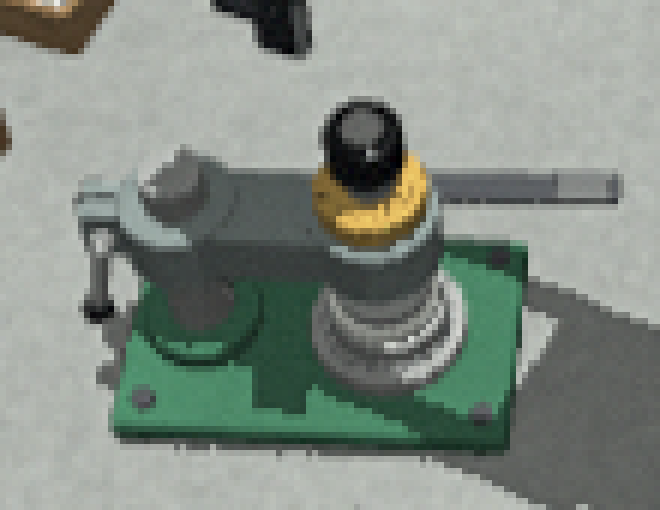

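View pics/side10.png

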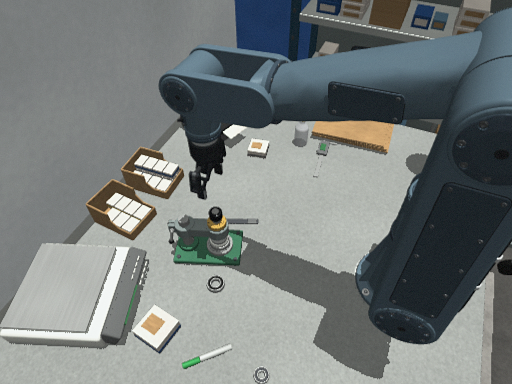

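The picture shows the ring seated on the shims at about (372,200) and the knob lowered at about (365,140). The bearing is still under the foot, everything else looks undisturbed, and the hand is clear. I'm handing the job in.

```bash
python3 -c "
from bench import workorder
print(workorder.hand_in())"; python3 st.py
```

```text
the job is handed in; nothing more can be done
None
the job is handed in; nothing more can be done
```

The job is done and handed in at about 13 s of the 72 s allowed.

- **Foot:** I turned the knob clockwise about 82.5°. The joint‑6 effort rose from about 74° at the expected 0.02 N m per degree, so the foot should press with about 12 N. That force is worked out from the turn and the torque, not measured directly.
- **Lock ring:** I ran the ring down about 72° in all, including the last few degrees of tightening. It met the shims at around 64°. The wrist torque reached 0.58 N m (roughly 48 N of clamping). The joint‑6 effort, if I carry over its free‑running offset, suggested a little more, about 0.66 N m at the step before. The two readings stopped agreeing once the turning slowed, so I relied on the wrist sensor.
- **Last checks:** The hand is open, clear of the gauge and reads no force. The depth image puts the ring's top at about 147 mm (157 mm at the start) and the knob's top about 6 mm lower. The bearing is still under the foot, and the other things in view look unmoved.
- **Not checked or failed:** I didn't touch the knob again, so nothing confirms directly that it stayed still while I tightened the ring. Two early move calls were refused for leaving out row fields, with no effect on the scene.

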